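# Demould a cast levelling shim and try it in the gap gauge

## Task

Lift the cast wedge shim with the square head out of its mould and lower it, thin tip first and upright, midway along the gap between the two upright plates of the gap gauge, until both plates grip it and it drags snugly, without forcing the sprung plate back. Finish while holding it there: keep the shim in the gripper at that depth, do not let go, and leave the other things where they are.

Things in the scene. Friction and masses are not known exactly. Their poses are not given: they have to be found in the camera images.
- shim: Cast grey wedge shim, about 140 g, tip down in either mould cavity. Origin: centre of the tip's underside; z up, x across width, y across thickness. Blade 40 mm wide, 105 mm long, tapered evenly on both faces from 4 mm thick at the tip to 14 mm. Square-cornered head 44 (x) by 16 (y) mm, z = 105 to 141 mm: grip across the 16 mm. Same either way round about z.
- round_shim: The other cast shim, with a round disc head 40 mm across and 16 mm thick (disc axis along y, centre 123 mm above the tip), in the mould's other cavity, 84 mm from the first; same blade and axes. Leave it in the mould.
- mould: Dark steel mould, fixed, 190 by 78 mm, 90 mm high. Origin: centre of its underside. Two open-topped tapered cavities in line along its x axis, at x = +42 and -42 mm, long side along x, floors at z = 15 mm. They leave 1 mm beside each face of a blade and 2 mm at its edges; a shim stands with its head's underside 30 mm above the mould's top.
- jig: Grey base slab of the gap gauge, fixed to the bench, 120 by 190 mm, 10 mm thick. Origin: centre of its underside; the gap runs along its x axis, its y axis is across the gap.
- carriage: Aluminium carriage of the gauge that carries both plates; floats across the gap (y, 6 mm either way, weak spring 0.2 N/mm) so the plates centre themselves on the shim. Origin: on top of its floor, nominal middle of the gap, 22 mm above the bench. Axes as the jig's. Its back posts at y = +62 and -62 mm are 75 mm high.
- sprung_plate: Upright steel plate, 70 mm long (x), 10 mm thick, +y side of the gap. Origin: foot of its gap face, y = 3.5 mm in the carriage at rest. Yields along +y against a spring (5 N preload, then 2 N/mm, travel 8 mm). The upright face ends 90 mm above the carriage floor; a 45 degree lead-in lip flares outward above it, to about 97 mm.
- set_jaw: Facing plate on the -y side, same size and lip, locked at a varying setting. Origin: foot of its gap face, y = -3.5 to -6 mm in the carriage: gap 7 to 9.5 mm at rest. The shim first drags with its tip 32 to 58 mm below the top of the upright faces, more the deeper it goes; once the preload is overcome each 10 mm pushes the sprung plate back about 1 mm.
- brick: Cut half of a red clay brick, 100 by 105 by 65 mm, lying on the bench; bystander. Origin: centre of underside.
- scraper: Scraper with a handle, lying flat on the bench beyond the work; bystander.
- lime_block: White block, 70 by 140 by 70 mm, on the bench; bystander. Origin: centre of underside.
Things that resemble listed ones, but are neither listed nor needed, are in the scene too. What is shaped like the jig but orange is not meant.

How it is judged:
On the way, in this order (a step that is already met when the one before it is completed fails the run):
1. the square-headed shim is lifted clear out of the mould in the gripper (z of shim in the frame of mould above 0.1 m and contact force between the fingers and shim above 1 N), for 0.1 s.
2. its tip has entered the gap between the plates (x of shim in the frame of carriage between -0.015 and 0.015 m and y of shim in the frame of carriage between -0.006 and 0.006 m and z of shim in the frame of carriage below 0.085 m and angle between shim's own z axis and vertical below 0.15 rad), for 0.05 s.
At the end, for the whole second after the job is handed in: Shim gripped (over 2 N), at rest, upright within 0.1 rad, in line with the gap within 0.12 rad, within 15 mm of its middle lengthwise, tip at least 24 mm down between the upright faces and off the floor; both plates press on it (over 1 N), sprung plate pushed back under 3 mm (contact force between shim and sprung_plate above 1 N and contact force between shim and set_jaw above 1 N and y of sprung_plate in the frame of carriage below 0.0065 m and x of shim in the frame of carriage between -0.015 and 0.015 m and z of shim in the frame of carriage between 0.003 and 0.066 m and angle between shim's own z axis and vertical below 0.1 rad and angle between the x axis of shim and the x axis of carriage, either way round below 0.12 rad and contact force between the fingers and shim above 2 N and linear speed of shim below 0.01 m/s and distance of round_shim from where it was at the start of the episode below 0.02 m); the arm keeps its last pose, push and grip.
It fails at once if the sprung plate is forced back by more than 5 mm (y of sprung_plate in the frame of carriage above 0.0085 m).
It fails at once if a bystander or the other shim is disturbed (moved 20 mm) (distance of any of round_shim, brick, scraper, lime_block from where it was at the start of the episode above 0.02 m).
It also fails if it takes over 40 s, if anything falls off the work surface, if the arm or the gripper's body presses on something with over 40 N, if the wrist force passes 120 N, or if a joint passes its speed limit or range.

## Robot

A 7-joint arm with a two-finger parallel gripper is mounted at the origin on the work surface. World frame = base frame: x ahead of the robot, y to its left, z up, the work surface at z = 0. Lengths are in m, angles in rad, forces in N, time in s.
With the tool pointing down it reaches from about 0.4 to 0.875 m from the base axis. Payload 19.3 kg.
Tool frame: the origin (TCP) lies at the very end of the fingers, on their centre line; the grasp point (between the pads) lies 19 mm behind it; z points along the fingers, y is the direction in which the jaws open and shut (so a half turn about z gives the same grasp; the last joint's range is limited). The gripper opens to 85 mm and grips with 20 to 120 N. Pads are 22 mm wide; open, the fingers measure 114 mm over their backs; the gripper's body (76 mm by 85 mm) begins 54 mm behind the grasp point. The pads swing forward as they close: fully open they stand 13 mm farther back than shut.
Start: joints at [-1.371, 0.521, -0.036, 1.599, 0.021, 1.021, -0.113], TCP at [0.167, 0.602, 0.231] pointing down, gripper open.
Joint ranges: [-2.91, 2.91], [-0.3, 2.13], [-1.5, 1.42], [0.17, 2.43], [-1.26, 4.41], [0.16, 1.93], [-2.52, 2.52]. Speed limits (rad/s): [1.89, 1.89, 2.39, 2.39, 3.01, 3.01, 3.01].

## Interface

Orientations are given as [roll, pitch, yaw] about the fixed x, y, z axes, in that order (R = Rz(yaw) Ry(pitch) Rx(roll)).
In Python, from workcell import bot, vision, job_done gives the robot as it stands.
- The arm moves only by the tool arm_command, never from a script. Its arguments are lists of equal length, an entry for each row: "gripper": the finger opening in cm, from 0 to 8.54; "slide": the shift along the tool's x, y, z in cm, a list of three; "turn": the turn, a rotation vector about the tool's x, y, z in degrees, a list of three. A call has 1 to 5 rows; each row is the pose to reach, as a shift and turn from the pose commanded when the call began, along the tool's axes at that moment; what a row does not reach only later rows make up. A row lasts 1/8 s, in which the tool goes at most 62.5 mm and 10.7 degrees, less where a joint would pass 70% of its speed; a pose out of reach is approached as far as the arm can. A call with a gripper value outside its range is refused whole. The fingers move at their own pace and stop on an object; "force" is the grip in N (left out, the last holds). Time passes only in rows, so rows that repeat a pose let the fingers close. It gives the time, the measured TCP pose, the force and the opening at its end, in the units of the state.
- bot.observe(): the state, without advancing time (a new reading comes with each control period).
- vision.grab_frame(name): name is "scene" or "top" or "wrist"; returns the picture (420x560x3 uint8, blue, green, red); there is no depth.
- vision.camera_model(name): a dict with "mtx" (3x3 intrinsics, pixels), "T" (4x4, takes a point from camera to world coordinates). Camera axes: x right, y down, z forward; pixel columns grow to the right and rows downward; lengths in m; the calibration is good to about 2 mm. A picture is of the moment at which its call begins: read the wrist's pose just before it. camera_model takes no time and is no camera call; for the wrist camera it gives the pose at the moment of the call.
- job_done(): hands the job in, once; it reports no verdict.
The state is a dict: "clock": time; "qpos": joint angles; "qd": joint speeds; "joint_efforts": joint torques, N m; "position": TCP position; "tool_rot": TCP orientation; "force": force on the tool from outside, world axes, zero at the start; "moment": the same for the moment, N m; "grip_width": finger opening in m.
Only numpy, scipy, OpenCV 4.12 (cv2) and the standard library are available. Lean on these libraries where they do the work, as an engineer would, in place of code of your own. Each camera call takes 0.05 s, during which the arm holds its last target. There are 200 camera calls.

## Working session

There is one attempt and no reset: what is moved stays moved. The work goes in short steps, Python scripts to look and compute and a tool call to move; the robot and the scene stay as the last step left them, time stands still between calls to the robot, and variables do not carry over. Pictures are saved under pics/ and viewed, about 8 in all and at most 12, crops included, and the job is handed in when it is done.

Besides the shell and the picture viewer there is one more tool, called by a JSON object that holds its "api" and its "payload". arm_command: Moves the arm, as the interface text tells. Its arguments: {"type":"object","properties":{"gripper":{"type":"array","items":{"type":"number"}},"slide":{"type":"array","items":{"type":"array","items":{"type":"number"}}},"turn":{"type":"array","items":{"type":"array","items":{"type":"number"}}},"force":{"type":"number"}},"required":["gripper","slide","turn"]}

```bash
mkdir -p pics; ls
python3 - <<'E'
from workcell import bot, vision
import cv2, numpy as np
s=bot.observe(); print({k:np.round(v,3).tolist() for k,v in s.items()})
for n in("scene","top"):
    cv2.imwrite(f"pics/{n}0.png",vision.grab_frame(n)); m=vision.camera_model(n); print(n,np.round(m["mtx"],1).tolist(),np.round(m["T"],3).tolist())
E
```

```text
pics
{'clock': 0.0, 'qpos': [-1.371, 0.522, -0.036, 1.6, 0.021, 1.021, -0.113], 'qd': [-0.001, 0.001, 0.0, 0.0, -0.0, -0.0, -0.0], 'joint_efforts': [0.0, -92.712, 1.98, -36.991, 0.018, 0.008, 0.0], 'position': [0.167, 0.602, 0.231], 'tool_rot': [-3.14, 0.0, 2.872], 'force': [-0.646, 0.192, -0.443], 'moment': [0.001, -0.038, -0.032], 'grip_width': 0.085}
scene [[433.4, 0.0, 284.2], [0.0, 433.4, 198.4], [0.0, 0.0, 1.0]] [[-0.571, 0.601, -0.559, 1.184], [0.821, 0.418, -0.389, 0.488], [-0.0, -0.681, -0.732, 0.823], [0.0, 0.0, 0.0, 1.0]]
top [[446.6, 0.0, 275.6], [0.0, 446.6, 209.8], [0.0, 0.0, 1.0]] [[-0.019, -0.99, 0.14, 0.46], [-1.0, 0.017, -0.016, 0.049], [0.013, -0.14, -0.99, 1.036], [0.0, 0.0, 0.0, 1.0]]
```

View pics/scene0.png

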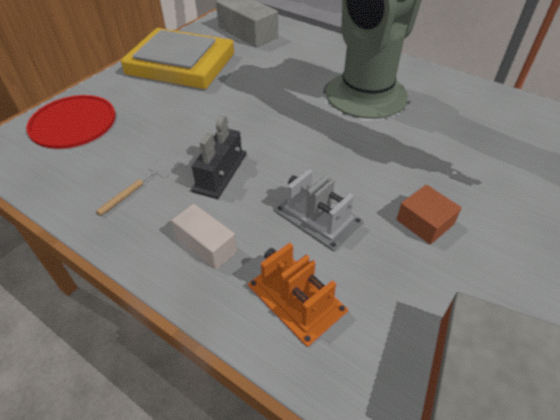

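View pics/top0.png

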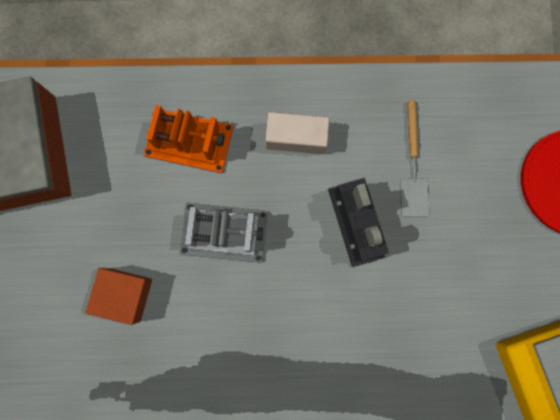

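The scene shows the grey gauge at top (225,232) and the orange lookalike at (190,138). The mould is at top (357,222) with two shims standing in it, at scene (208,145) and (222,125). Next I'll enlarge the mould and gauge to tell the heads apart.

Run:
```python
import cv2, numpy as np
t=cv2.imread("pics/top0.png"); s=cv2.imread("pics/scene0.png")
f=lambda im,x,y,w,h:cv2.resize(im[y:y+h,x:x+w],(400,300),interpolation=cv2.INTER_CUBIC)
cv2.imwrite("pics/crop1.png",np.vstack([np.hstack([f(t,310,172,100,75+0),f(t,175,195,100,75)]),np.hstack([f(s,165,110,120,90),f(s,265,160,120,90)])]))
```

```text
(no output)
```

View pics/crop1.png

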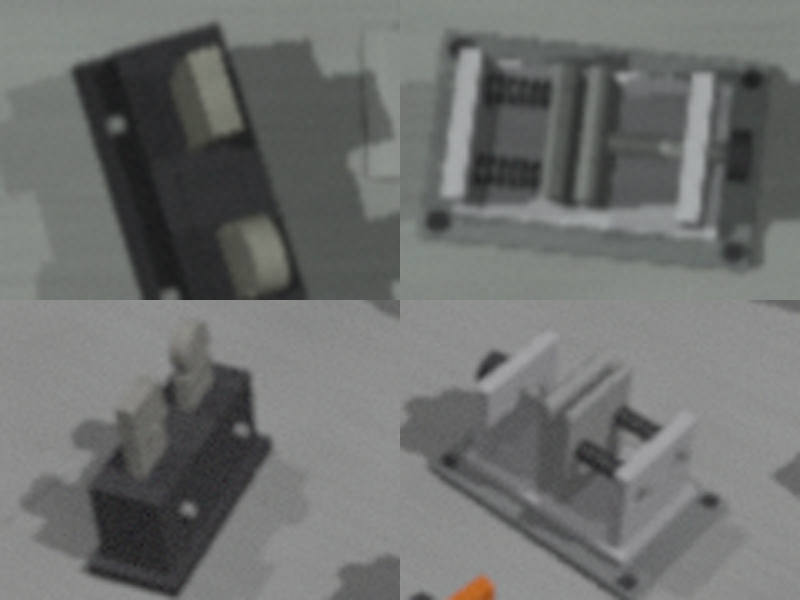

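The top crop of the mould shows the square flat-topped head at the upper end, around top px (364,196). The curved, disc-like head is at the lower end, around (376,236). The scene crop agrees: the near shim is a square block and the far one is round. The gauge's springs are on the left (world +y), with the gap near top px (220,229).

```bash
cat > h.py <<'E'
import numpy as np, cv2
from workcell import bot, vision
from scipy.spatial.transform import Rotation as R
def w(px,z,m):
    d=m["T"][:3,:3]@np.linalg.inv(m["mtx"])@np.array([px[0],px[1],1.]); o=m["T"][:3,3]
    return o+d*(z-o[2])/d[2]
def proj(P,m):
    p=np.linalg.inv(m["T"])@np.r_[P,1]; q=m["mtx"]@p[:3]; return q[:2]/q[2]
E
python3 - <<'E'
from h import *
m=vision.camera_model("top")
m={k:np.array(v) for k,v in m.items()}
A=lambda l,z:np.array([w((310+x/4,172+y/4),z,m) for x,y in l])
B=lambda l,z:np.array([w((175+(x-400)/4,195+y/4),z,m) for x,y in l])
q=A([(192,58),(217,47),(243,132),(213,145)],.156); print(q.round(4),q.mean(0)); 
print("round",A([(267,250)],.15))
e=A([(218,25),(305,300)],.09); d=e[0]-e[1]; print("mould x dir",np.degrees(np.arctan2(d[1],d[0])))
j=B([(447,30),(772,67),(752,268),(420,238)],.010); print(j.round(4),j.mean(0)); 
for a,b in((0,1),(3,2),(3,0),(2,1)): d=j[b]-j[a]; print(np.linalg.norm(d),np.degrees(np.arctan2(d[1],d[0])))
print("gap line",B([(583,65),(577,203)],.112))
d=q[0]-q[3];print(np.degrees(np.arctan2(*d[1::-1])),np.degrees(np.arctan2(*(q[1]-q[2])[1::-1])), R.from_euler('xyz',bot.observe()["tool_rot"]).as_matrix().round(3).tolist())
print(bot.observe()["clock"])
c=vision.camera_model("wrist"); print(np.round(c["T"],3).tolist(),np.round(c["mtx"]).tolist())
E
```

```text
[[ 0.6285 -0.1311  0.156 ]
 [ 0.634  -0.1439  0.156 ]
 [ 0.5905 -0.1549  0.156 ]
 [ 0.5842 -0.1396  0.156 ]] [ 0.60929342 -0.1423806   0.156     ]
round [[ 0.53169097 -0.16542505  0.15      ]]
mould x dir 14.729413703925598
[[0.6253 0.2391 0.01  ]
 [0.6004 0.0509 0.01  ]
 [0.4849 0.0642 0.01  ]
 [0.5054 0.2533 0.01  ]] [0.55399191 0.15189235 0.01      ]
0.18976737309156738 -97.53646885631804
0.1902124910105789 -96.19639340201627
0.12077450076766368 -6.798991402451851
0.11633237758416477 -6.5772014640366265
gap line [[0.58916519 0.14930645 0.112     ]
 [0.51733713 0.15252192 0.112     ]]
10.887452581832811 14.212234397931319 [[-0.964, 0.267, -0.0], [0.267, 0.964, -0.001], [-0.0, -0.001, -1.0]]
0.1
[[0.267, 0.927, 0.264, 0.098], [0.964, -0.256, -0.075, 0.621], [-0.001, 0.274, -0.962, 0.374], [0.0, 0.0, 0.0, 1.0]] [[313.0, 0.0, 282.0], [0.0, 313.0, 208.0], [0.0, 0.0, 1.0]]
```

Both shim positions agree with the 84 mm spacing, and the slab measures 190 × 120 mm as given. Moving to hover above the square shim.

{"api": "arm_command", "payload": {"gripper": [8.5, 8.5, 8.5, 8.5, 8.5], "slide": [[-4.5, -4.3, -4], [-9, -8.6, -4], [-13.5, -12.9, -4], [-18, -17.2, -4], [-22.5, -21.5, -4]], "turn": [[0, 0, -3], [0, 0, -6], [0, 0, -9], [0, 0, -12], [0, 0, -15]]}}

```text
clock: 0.72
position: [0.3223, 0.3409, 0.2713]
tool_rot: [3.142, 0.0, 3.135]
force: [1.8, 1.5, 0.4]
grip_width: 0.0853
```

{"api": "arm_command", "payload": {"gripper": [8.5, 8.5, 8.5, 8.5, 8.5], "slide": [[-2.8, -4.7, 0], [-5.6, -9.4, 0], [-8.5, -14.2, 0], [-11.4, -19, 0], [-14.2, -23.8, 0]], "turn": [[0, 0, -2], [0, 0, -4], [0, 0, -6], [0, 0, -8], [0, 0, -10]]}}

```text
clock: 1.35
position: [0.4623, 0.102, 0.2713]
tool_rot: [3.142, 0.0, -2.974]
force: [0.3, 0.8, -0.2]
grip_width: 0.0847
```

{"api": "arm_command", "payload": {"gripper": [8.5, 8.5, 8.5, 8.5, 8.5], "slide": [[-2.1, -5.2, 0], [-4.2, -10.4, 0], [-6.3, -15.6, 0], [-8.4, -20.8, 0], [-10.2, -25.8, 0]], "turn": [[0, 0, -1], [0, 0, -2], [0, 0, -3], [0, 0, -4], [0, 0, -5]]}}

```text
clock: 1.98
position: [0.6057, -0.1355, 0.271]
tool_rot: [3.141, -0.0, -2.887]
force: [-0.3, 0.6, 1.5]
grip_width: 0.0848
```

{"api": "arm_command", "payload": {"gripper": [8.5, 8.5], "slide": [[0, 0, 0], [0, 0, 0]], "turn": [[0, 0, 0], [0, 0, 0]]}}

```text
clock: 2.22
position: [0.6047, -0.1335, 0.2708]
tool_rot: [3.141, -0.001, -2.888]
force: [-0.2, -0.2, 0.7]
grip_width: 0.0852
```

Run:
```python
from h import *
m=vision.camera_model("wrist"); im=vision.grab_frame("wrist"); s=bot.observe()
np.savez("w1.npz",mtx=m["mtx"],T=m["T"]); print(s["position"],s["tool_rot"],s["qpos"])
cv2.imwrite("pics/w1.png",im)
```

```text
[ 0.60474286 -0.13291639  0.27103959] [ 3.14090687e+00 -4.73438358e-04 -2.88706076e+00] [-0.03667703  0.48499924  0.23281839  1.57944931 -0.12196847  1.09211023
  2.05190354]
```

View pics/w1.png

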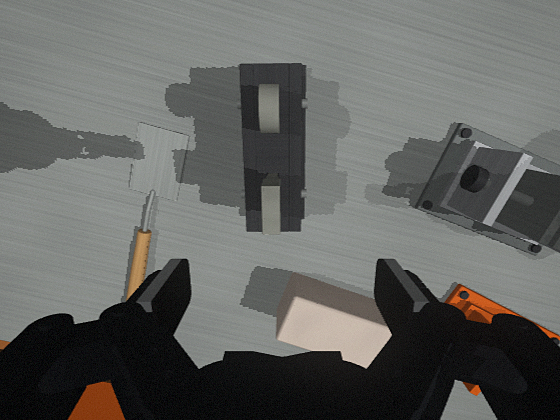

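The wrist view shows the mould at the centre. The round-head shim is directly below the camera at (269,108), and the square one is farther out at (271,207). I'll overlay the model's head outline to refine the pose.

```bash
cat >> h.py <<'E'
def overlay(im,m,c,yaw,box,x0,y0,w_,h_,k,col):
    """draw box (x0,x1,y0,y1,z0,z1) at c,yaw on enlarged crop"""
    Rz=R.from_euler('z',yaw,degrees=True).as_matrix(); b=box
    V=[c+Rz@np.array([b[i],b[2+j],b[4+l]]) for l in(0,1) for i,j in((0,0),(1,0),(1,1),(0,1))]
    p=np.array([(proj(v,m)-[x0,y0])*k for v in V])
    p=(p*16).astype(int).reshape(2,4,1,2)
    cv2.polylines(im,list(p),True,col,1,cv2.LINE_AA,4)
    return im
E
python3 - <<'E'
from h import *
m=np.load("w1.npz"); im=cv2.imread("pics/w1.png")
x0,y0,k=200,50,5
g=cv2.resize(im[50:250,220:320],None,fx=3,fy=3,interpolation=cv2.INTER_CUBIC); x0=220;k=3
o=g.copy()
c=np.array([.609,-.142,0]); u=np.array([np.cos(np.radians(15)),np.sin(np.radians(15)),0])
overlay(o,m,c,15,(-.022,.022,-.008,.008,.120,.156),x0,y0,0,0,k,(0,0,255))
overlay(o,m,c-.042*u,15,(-.095,.095,-.039,.039,.0,.09),x0,y0,0,0,k,(0,255,0))
cv2.imwrite("pics/w1o.png",np.hstack([g,o]))
E
```

```text
(no output)
```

View pics/w1o.png

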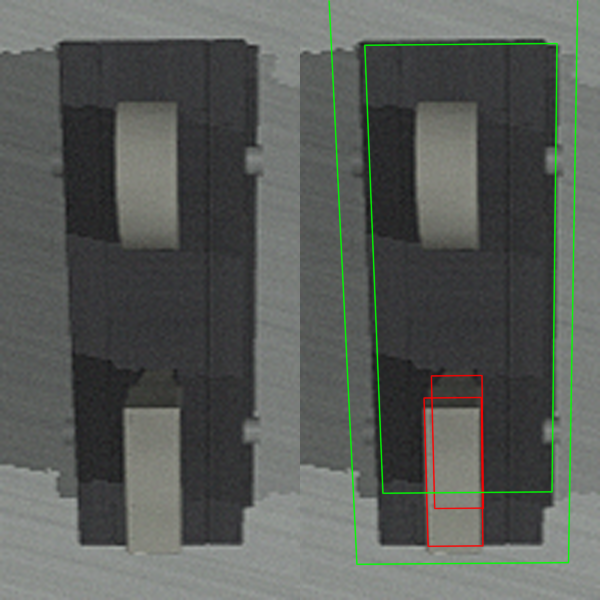

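The overlay shows the head about 2.4 mm farther along the mould than I had it, with yaw 15° and sideways position matching. So the shim is at (0.611, −0.141). Descending in two stages.

{"api": "arm_command", "payload": {"gripper": [8.5, 8.5, 6, 5, 5], "slide": [[-0.4, -0.9, 3], [-0.4, -0.9, 6], [-0.4, -0.9, 9], [-0.4, -0.9, 11], [-0.4, -0.9, 11]], "turn": [[0, 0, -0.4], [0, 0, -0.4], [0, 0, -0.4], [0, 0, -0.4], [0, 0, -0.4]]}}

```text
clock: 2.9
position: [0.6104, -0.1402, 0.1604]
tool_rot: [3.14, -0.002, -2.879]
force: [0.2, -0.4, 0.7]
grip_width: 0.0497
```

{"api": "arm_command", "payload": {"gripper": [5, 5], "slide": [[0, 0, 0], [0, 0, 0]], "turn": [[0, 0, 0], [0, 0, 0]]}}

```text
clock: 3.15
position: [0.6116, -0.1414, 0.1624]
tool_rot: [-3.141, 0.001, -2.881]
force: [-0.0, 0.5, 0.7]
grip_width: 0.0498
```

{"api": "arm_command", "payload": {"gripper": [5, 5, 4], "slide": [[0, 0, 2.2], [0, 0, 4.2], [0, 0, 4.2]], "turn": [[0, 0, 0], [0, 0, 0], [0, 0, 0]]}}

```text
clock: 3.52
position: [0.6107, -0.1414, 0.1188]
tool_rot: [3.141, -0.001, -2.881]
force: [0.7, -1.4, 0.1]
grip_width: 0.0398
```

{"api": "arm_command", "payload": {"gripper": [3, 2.2, 1, 1, 1], "slide": [[0, 0, 0], [0, 0, 0], [0, 0, 0], [0, 0, 0], [0, 0, 0]], "turn": [[0, 0, 0], [0, 0, 0], [0, 0, 0], [0, 0, 0], [0, 0, 0]], "force": 40}}

```text
clock: 4.15
position: [0.6117, -0.1418, 0.1202]
tool_rot: [-3.141, 0.001, -2.881]
force: [0.2, -0.0, 7.5]
grip_width: 0.0159
```

Gripped at 15.9 mm, which matches the head. Lifting out.

{"api": "arm_command", "payload": {"gripper": [1, 1, 1, 1, 1], "slide": [[0, 0, -0.8], [0, 0, -1.8], [0, 0, -3], [0, 0, -5], [0, 0, -8]], "turn": [[0, 0, 0], [0, 0, 0], [0, 0, 0], [0, 0, 0], [0, 0, 0]], "force": 60}}

```text
clock: 4.78
position: [0.6108, -0.1415, 0.2002]
tool_rot: [3.141, -0.001, -2.881]
force: [0.3, 0.2, -0.4]
grip_width: 0.0152
```

{"api": "arm_command", "payload": {"gripper": [1, 1, 1, 1, 1], "slide": [[0, 0, -4], [0, 0, -8], [0, 0, -10], [0, 0, -10], [0, 0, -10]], "turn": [[0, 0, 0], [0, 0, 0], [0, 0, 0], [0, 0, 0], [0, 0, 0]]}}

```text
clock: 5.4
position: [0.6108, -0.1414, 0.2986]
tool_rot: [3.141, -0.001, -2.881]
force: [-0.0, 0.5, -1.9]
grip_width: 0.0151
```

{"api": "arm_command", "payload": {"gripper": [1, 1, 1, 1, 1], "slide": [[-0.3, 5, 0], [-0.7, 10, 0], [-1.1, 15, 0], [-1.4, 20, 0], [-1.7, 25, 0]], "turn": [[0, 0, 4], [0, 0, 8], [0, 0, 12], [0, 0, 16], [0, 0, 20]]}}

```text
clock: 6.02
position: [0.5622, 0.1058, 0.2983]
tool_rot: [-3.141, -0.001, 3.051]
force: [1.2, 0.9, -1.6]
grip_width: 0.015
```

{"api": "arm_command", "payload": {"gripper": [1, 1, 1, 1], "slide": [[-1.6, 4, 0], [-1.6, 4.4, 0], [-1.6, 4.4, 0], [-1.6, 4.4, 0]], "turn": [[0, 0, 1.6], [0, 0, 1.6], [0, 0, 1.6], [0, 0, 1.6]]}}

```text
clock: 6.52
position: [0.5828, 0.1455, 0.299]
tool_rot: [-3.141, -0.0, 3.024]
force: [-0.8, 0.5, -1.7]
grip_width: 0.0156
```

```bash
cat > look.py <<'E'
from h import *
import sys
n=sys.argv[1]
s=bot.observe(); m=vision.camera_model("wrist"); im=vision.grab_frame("wrist")
np.savez(n+".npz",mtx=m["mtx"],T=m["T"]); print(s["clock"],s["position"],s["tool_rot"],s["force"])
cv2.imwrite(f"pics/{n}.png",im); cv2.imwrite(f"pics/{n}t.png",vision.grab_frame("top"))
E
python3 look.py w2
```

```text
6.525 [0.58278749 0.14549135 0.29904922] [-3.14101205e+00 -4.04613539e-04  3.02396088e+00] [-0.8096651   0.51468769 -1.696159  ]
```

View pics/w2.png

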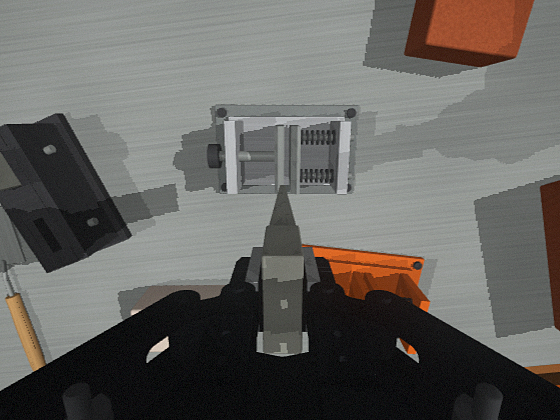

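The wrist view shows the shim hanging upright in the gripper with its tip at (284,187). The gauge lies behind it: plates at (280,157) and (294,157), springs to the right. I'll enlarge it with a model overlay at (0.553, 0.151, −6.7°).

Run:
```python
from h import *
m=np.load("w2.npz"); im=cv2.imread("pics/w2.png")
x0,y0,k=205,98,5
g=cv2.resize(im[98:200,205:362],None,fx=k,fy=k,interpolation=cv2.INTER_CUBIC)
g=cv2.convertScaleAbs(g,alpha=1.3,beta=10);o=g[:, :]
o=g.copy()
c=np.array([.5535,.1515,0])
overlay(o,m,c,-6.7,(-.06,.06,-.095,.095,0,.010),x0,y0,0,0,k,(0,255,0))
overlay(o,m,c,-6.7,(-.035,.035,-.0035,.0035,.112,.112),x0,y0,0,0,k,(0,0,255))
overlay(o,m,c,-6.7,(-.035,.035,-.062,.062,.097,.097),x0,y0,0,0,k,(255,0,0))
s=o[:, :]; cv2.imwrite("pics/w2o.png",np.vstack([s[:,:],]))
cv2.imwrite("pics/w2g.png",g); print(g.shape)
T=m["T"];tip=np.array([.5828,.1455,.195]); print(proj(tip,m))
```

```text
(510, 785, 3)
[282.80744491 208.76119977]
```

View pics/w2o.png

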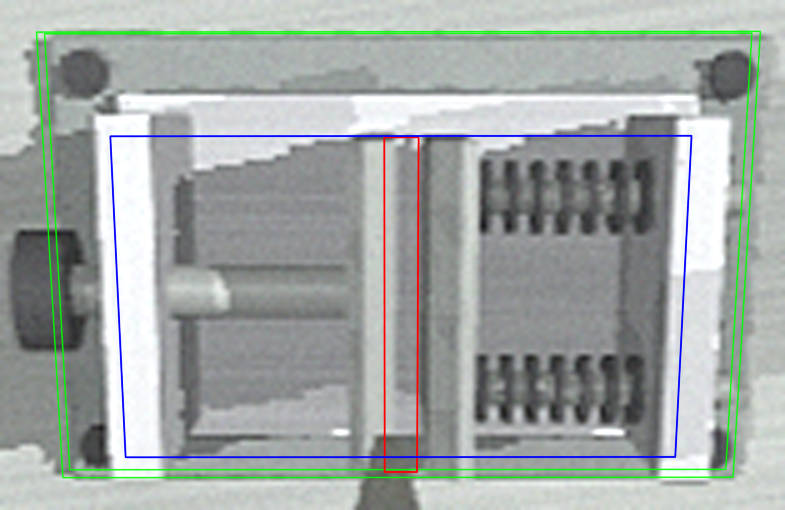

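The slab fits the model in x and yaw. The gap's dark slot, columns 397–429 in the crop, is centred about 2.4 mm to +y of the red guess, and the posts show the same offset. Its width is about 7 mm. The shim tip at column 282.6 matches the TCP projection at 282.8, so shim and camera agree. Target is (0.554, 0.154).

{"api": "arm_command", "payload": {"gripper": [1, 1, 1, 1, 1], "slide": [[1.5, 0.3, 0], [3, 0.5, 1], [3, 0.5, 3], [3, 0.5, 5], [3, 0.5, 5]], "turn": [[0, 0, 0], [0, 0, 0], [0, 0, 0], [0, 0, 0], [0, 0, 0]]}}

```text
clock: 7.25
position: [0.5525, 0.1552, 0.2486]
tool_rot: [-3.141, -0.002, 3.026]
force: [0.1, 0.5, -0.6]
grip_width: 0.0154
```

```bash
python3 look.py w3
python3 - <<'E'
from h import *
m=np.load("w3.npz"); im=cv2.imread("pics/w3.png")
x0,y0,k=205,80,5
o=cv2.resize(im[y0:y0+115,x0:x0+158],None,fx=k,fy=k,interpolation=cv2.INTER_CUBIC); o=cv2.convertScaleAbs(o,alpha=1.3,beta=10)
c=np.array([.554,.154,0])
overlay(o,m,c,-6.7,(-.035,.035,-.0035,.0035,.112,.112),x0,y0,0,0,k,(0,0,255))
s=bot.observe(); p=np.array(s["position"]); p[2]-=.104
overlay(o,m,p,-6.7,(-.02,.02,-.002,.002,0,0),x0,y0,0,0,k,(0,255,255))
cv2.imwrite("pics/w3o.png",o); print(s["position"],s["tool_rot"])
E
```

```text
7.25 [0.5524678  0.15518    0.24855281] [-3.14074639e+00 -1.94002000e-03  3.02550089e+00] [ 0.05939621  0.49993027 -0.60907727]
[0.55358953 0.15527591 0.25006182] [3.14127077e+00 4.12427877e-04 3.02525745e+00]
```

View pics/w3o.png

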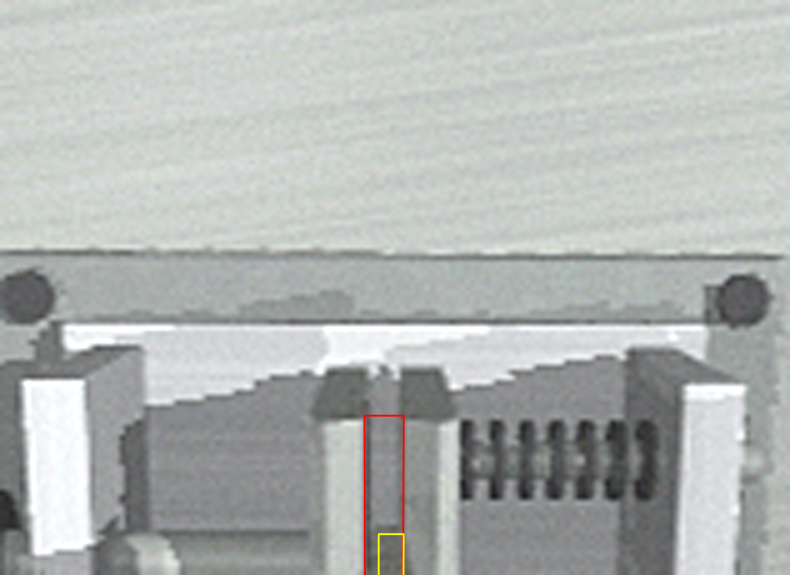

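The overlay shows the gap exactly at (0.554, 0.154), with the slot at 366–403 and the model at 364–404. The shim sits about 1.2 mm to +y. I'll correct that and enter the gap.

{"api": "arm_command", "payload": {"gripper": [1, 1, 1, 1, 1], "slide": [[0, -0.1, 0], [0, -0.1, 1.5], [0, -0.1, 3], [0, -0.1, 4], [0, -0.1, 4.5]], "turn": [[0, 0, 0], [0, 0, 0], [0, 0, 0], [0, 0, 0], [0, 0, 0]]}}

```text
clock: 7.98
position: [0.5534, 0.1541, 0.2033]
tool_rot: [-3.141, -0.001, 3.025]
force: [0.8, 0.0, -1.5]
grip_width: 0.015
```

{"api": "arm_command", "payload": {"gripper": [1, 1, 1, 1, 1], "slide": [[0, 0, 0.3], [0, 0, 0.6], [0, 0, 1], [0, 0, 1], [0, 0, 1]], "turn": [[0, 0, 0], [0, 0, 0], [0, 0, 0], [0, 0, 0], [0, 0, 0]]}}

```text
clock: 8.6
position: [0.5537, 0.1543, 0.1944]
tool_rot: [3.142, 0.0, 3.025]
force: [0.2, -0.4, -1.5]
grip_width: 0.0155
```

{"api": "arm_command", "payload": {"gripper": [1, 1, 1, 1, 1], "slide": [[0, 0, 0.3], [0, 0, 0.6], [0, 0, 0.9], [0, 0, 0.9], [0, 0, 0.9]], "turn": [[0, 0, 0], [0, 0, 0], [0, 0, 0], [0, 0, 0], [0, 0, 0]]}}

```text
clock: 9.22
position: [0.5536, 0.1542, 0.1852]
tool_rot: [-3.141, -0.0, 3.025]
force: [-0.2, -0.7, -2.1]
grip_width: 0.015
```

{"api": "arm_command", "payload": {"gripper": [1, 1, 1, 1], "slide": [[0, 0, 0.2], [0, 0, 0.4], [0, 0, 0.4], [0, 0, 0.4]], "turn": [[0, 0, 0], [0, 0, 0], [0, 0, 0], [0, 0, 0]]}}

```text
clock: 9.72
position: [0.5538, 0.1542, 0.1813]
tool_rot: [3.142, 0.0, 3.025]
force: [1.1, -0.4, 2.2]
grip_width: 0.0156
```

{"api": "arm_command", "payload": {"gripper": [1, 1, 1, 1], "slide": [[0, 0, 0.2], [0, 0, 0.3], [0, 0, 0.3], [0, 0, 0.3]], "turn": [[0, 0, 0], [0, 0, 0], [0, 0, 0], [0, 0, 0]]}}

```text
clock: 10.22
position: [0.5537, 0.1542, 0.1783]
tool_rot: [3.142, 0.0, 3.025]
force: [1.0, -0.5, 3.4]
grip_width: 0.0155
```

{"api": "arm_command", "payload": {"gripper": [1, 1, 1, 1], "slide": [[0, 0, 0.2], [0, 0, 0.3], [0, 0, 0.3], [0, 0, 0.3]], "turn": [[0, 0, 0], [0, 0, 0], [0, 0, 0], [0, 0, 0]]}}

```text
clock: 10.72
position: [0.5537, 0.1542, 0.1753]
tool_rot: [3.142, 0.0, 3.025]
force: [1.3, 0.3, 4.3]
grip_width: 0.0151
```

```bash
python3 look.py w4
python3 - <<'E'
from h import *
m=np.load("w4.npz"); im=cv2.imread("pics/w4.png"); x0,y0,k=205,60,4
o=cv2.resize(im[y0:y0+150,x0:x0+158],None,fx=k,fy=k,interpolation=cv2.INTER_CUBIC); o=cv2.convertScaleAbs(o,alpha=1.3,beta=10)
cv2.imwrite("pics/w4o.png",o)
E
```

```text
10.725 [0.55369785 0.15424171 0.17532438] [3.14155970e+00 1.73505302e-04 3.02533915e+00] [1.30554954 0.25890845 4.2522144 ]
```

View pics/w4o.png

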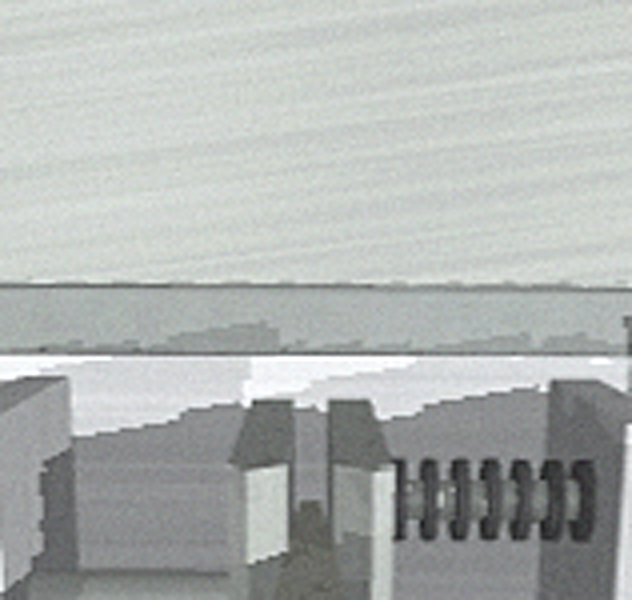

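The shim is between both plates, and the upward drag grew by about 4, 5, then 6 N with depth. One settle check, then I'll hand in.

{"api": "arm_command", "payload": {"gripper": [1, 1, 1, 1, 1], "slide": [[0, 0, 0], [0, 0, 0], [0, 0, 0], [0, 0, 0], [0, 0, 0]], "turn": [[0, 0, 0], [0, 0, 0], [0, 0, 0], [0, 0, 0], [0, 0, 0]]}}

```text
clock: 11.45
position: [0.5537, 0.1542, 0.1753]
tool_rot: [3.142, 0.0, 3.025]
force: [0.9, 0.2, 5.0]
grip_width: 0.015
```

Run:
```python
from workcell import bot, job_done
s=bot.observe(); print(s["position"],s["tool_rot"],s["force"],s["grip_width"])
if s["force"][2]>2 and abs(s["position"][2]-.175)<.003: print(job_done())
```

```text
[0.55367459 0.15422426 0.17533032] [3.14156265e+00 9.86501484e-05 3.02529694e+00] [0.85819063 0.20767752 5.01177343] 0.015011608992321915
the job is handed in; nothing more can be done
None
```

I lifted the square-headed shim out of the mould and lowered it upright into the middle of the grey gauge's gap. I then handed the job in with the gripper still holding it, at about 11.5 s on the clock; no verdict was reported.

- **Position:** the tool was steady at (0.5537, 0.1542, 0.1753), within about 1 mm of the gap centre I measured. The tip is about 42 mm down between the upright faces.
- **Alignment:** the tool points straight down, and its yaw matches the gap's measured direction to well under 1°.
- **Drag:** the upward force rose from about −1.7 N hanging free to +5 N, while the sideways force stayed near zero. That indicates both plates are pressing on the shim.
- **Sprung plate:** I estimate it is pushed back about 1 mm, worked out from the depth and the roughly 7 mm gap, because I did not measure it directly.
- **Grip:** 60 N commanded; the fingers read 15.0 mm open on the 16 mm head.
- **Disagreement:** the force kept rising about 0.35 N per mm after first contact, a little more than I would expect from modest friction. That could mean higher friction or noise in the readings.
- **Not checked:** I did not look again at the round shim, brick, scraper or white block at the end. No move went near them, apart from the grasp beside the round shim, and no unexpected force was felt.

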